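# Put the loose hardware back into its sample-marked drawers

## Task

Four small parts lie loose on the painted top: sort each into the translucent drawer whose ledge carries a fixed sample of the same part. Set each one down gently on the floor of its drawer, do not drop it in from above, with the socket and the spacer tube standing on end and the hex key set and the clamp sitting flat as they lie now. Leave the jar and the screwdriver where they are.

Things in the scene. Friction and masses are not known exactly. Their poses are not given: they have to be found in the camera images.
- socket_center (a point): The loose chrome wrench socket: a smooth steel cylinder stubby, 36 mm in diameter (32 mm below 12 mm height) and 34 mm tall with a wide dark recess in its upper end, standing upright. This point is its centre, half-way up (17 mm above the surface it stands on); z axis up.
- spacer_center (a point): The loose white nylon spacer tube: 22 mm outside diameter, 11 mm bore, 45 mm tall, standing upright on its end. This point is its centre, half-way up (22.5 mm above the surface it stands on); z axis up.
- hexset_center (a point): The loose folded black hex key set: a flat-sided black block 80 mm long (its x axis), 24 mm wide (y) and 22 mm high, with thin steel keys lying in its top, lying flat; grasp it across the 24 mm width. This point is its centre, half-way up (11 mm above the surface it stands on); z axis up.
- clamp_center (a point): The loose green plastic saddle clamp for pipe: an arch with a flat ear on each side, 64 mm long over the ears (its x axis), 22 mm wide (y) and 26 mm high at the arch, standing on its ears; grasp the arch across the 22 mm width, the arch spans 38 mm of the length. This point is its centre, half-way up (13 mm above the surface it stands on); z axis up.
- drawer_socket: Translucent drawer, fixed in place, with a sample socket fixed on its grey ledge. Open compartment 110 mm (x) by 90 mm (y) inside, walls 3 mm thick, rim 30 mm high, inner floor 3 mm above the work surface. Origin under the compartment's middle, on the work surface; x axis points to the ledge (58 to 110 mm from the origin, outside the compartment), the sample on it reaches 40 mm high.
- drawer_spacer: Translucent drawer, fixed in place, with a sample spacer tube fixed on its grey ledge. Open compartment 110 mm (x) by 90 mm (y) inside, walls 3 mm thick, rim 30 mm high, inner floor 3 mm above the work surface. Origin under the compartment's middle, on the work surface; x axis points to the ledge (58 to 110 mm from the origin, outside the compartment), the sample on it reaches 51 mm high.
- drawer_hexset: Translucent drawer, fixed in place, with a sample hex key set fixed on its grey ledge. Open compartment 110 mm (x) by 90 mm (y) inside, walls 3 mm thick, rim 30 mm high, inner floor 3 mm above the work surface. Origin under the compartment's middle, on the work surface; x axis points to the ledge (58 to 110 mm from the origin, outside the compartment), the sample on it reaches 28 mm high.
- drawer_clamp: Translucent drawer, fixed in place, with a sample pipe clamp fixed on its grey ledge. Open compartment 110 mm (x) by 90 mm (y) inside, walls 3 mm thick, rim 30 mm high, inner floor 3 mm above the work surface. Origin under the compartment's middle, on the work surface; x axis points to the ledge (58 to 110 mm from the origin, outside the compartment), the sample on it reaches 32 mm high.
- jar_center (a point): Bystander, to be left alone: a closed screw-top jar 60 mm in diameter and 75 mm tall, standing loose to the side; this point is its centre.
- screwdriver: Bystander, to be left alone: a loose screwdriver about 190 mm long lying to the other side along its own x axis; origin on its underside near the middle of its length.
Things that resemble listed ones, but are neither listed nor needed, are in the scene too. Of the things that look like the part that bears spacer_center, take the one that is farthest to the robot's right at the start. What is shaped like the drawer_socket but brown is not meant.

How it is judged:
By the outcome, as a careful person would: the job done as asked, in the order asked, and still so for the second after the job is handed in, with the robot touching nothing.
It also fails if it takes over 102 s, if anything falls off the work surface, if the arm or the gripper's body presses on something with over 40 N, if the wrist force passes 120 N, or if a joint passes its speed limit or range.

## Robot

A 6-joint arm with a two-finger parallel gripper is mounted at the origin on the work surface. World frame = base frame: x ahead of the robot, y to its left, z up, the work surface at z = 0. Lengths are in m, angles in rad, forces in N, time in s.
With the tool pointing down it reaches from about 0.35 to 0.925 m from the base axis. Payload 6.4 kg.
Tool frame: the origin (TCP) lies midway between the tips of the shut fingers; the grasp point (between the pads) lies 19 mm behind it (manip.grip_depth is the distance from the TCP to the grasp point, in m); z points along the fingers, y is the direction in which the jaws open and shut (so a half turn about z gives the same grasp; the last joint's range is limited). The gripper opens to 85 mm and grips with 20 to 120 N. Pads are 22 mm wide; open, the fingers measure 114 mm over their backs; the gripper's body (76 mm by 85 mm) begins 54 mm behind the grasp point. The pads swing forward as they close: fully open they stand 13 mm farther back than shut.
Start: joints at [1.109, 0.245, 1.558, -0, 1.339, -0.174], TCP at [0.184, 0.623, 0.201] pointing down, gripper open.
Joint ranges: [-3.13, 3.13], [-1.02, 2.26], [0.13, 2.54], [-0.95, 4.09], [0.21, 2.88], [-2.74, 2.74]. Speed limits (rad/s): [2.57, 2.57, 3.14, 3.14, 3.14, 3.14].

## Interface

Orientations are given as a unit quaternion [w, x, y, z].
In Python, from workcell import manip, optics gives the robot as it stands.
- The arm moves only by the shell command python3 -m inch 'ROWS'. ROWS is JSON, a list that holds one entry, the list of rows, each a list of 7 numbers: the opening in per cent of the stroke, from 0 (shut) to 100 (fully open), then the shift along the tool's x, y, z in m, then the turn, a rotation vector about the tool's x, y, z in degrees. In form: [[[grip, tx, ty, tz, rx, ry, rz], ...]]. A call has 1 to 20 rows; each row is the pose to reach, as a shift and turn from the pose measured when the call began, along the tool's axes at that moment; what a row does not reach only later rows make up. A row lasts 1/8 s, in which the tool goes at most 62.5 mm and 10.7 degrees, less where a joint would pass 70% of its speed; a pose out of reach is approached as far as the arm can. A call with a gripper value outside its range is refused whole. The fingers move at their own pace and stop on an object; the grip force is fixed at half the most. Time passes only in rows, so rows that repeat a pose let the fingers close. It gives the time, the measured TCP pose, the force and the opening at its end, in the units of the state.
- manip.sense(): the state, without advancing time (a new reading comes with each control period).
- optics.snapshot(name): name is "scene" or "top" or "wrist"; returns a dict with "img" (400x640x3 uint8, red, green, blue), "z_map" (400x640 float32, m along the optical axis (not along the pixel's ray), 0 where there is no reading), "camera_matrix" (3x3 intrinsics, pixels), "R" (3x3) and "t" (3): a world point X has camera coordinates R X + t. Camera axes: x right, y down, z forward; pixel columns grow to the right and rows downward; lengths in m; the calibration is good to about 2 mm. A picture is of the moment at which its call begins.
- manip.close_job(): hands the job in, once; it reports no verdict.
The state is a dict: "time": time; "q": joint angles; "dq": joint speeds; "tau": joint torques, N m; "ee_pos": TCP position; "tcp_rot": TCP orientation; "wrist_force": force on the tool from outside, world axes, zero at the start; "moment": the same for the moment, N m; "width": opening from 0.0 (shut) to 1.0 (fully open).
Only numpy, scipy, OpenCV 4.12 (cv2) and the standard library are available. Lean on these libraries where they do the work, as an engineer would, in place of code of your own. Each camera call takes 0.05 s, during which the arm holds its last target. There are 200 camera calls.

## Working session

There is one attempt and no reset: what is moved stays moved. The work goes in short steps, Python scripts to look and compute and a shell command to move; the robot and the scene stay as the last step left them, time stands still between calls to the robot, and variables do not carry over. Pictures are saved under pics/ and viewed, about 12 in all and at most 16, crops included, and the job is handed in when it is done.

```bash
mkdir -p pics; cat > h.py <<'E'
import numpy as np, cv2
from workcell import manip, optics
def snap(name, out=None):
    s=optics.snapshot(name); np.savez(f'{name}.npz',**s)
    if out: cv2.imwrite(f'pics/{out}.png', s['img'][:,:,::-1])
    return s
def load(name): return dict(np.load(f'{name}.npz'))
def crop(s,u0,v0,u1,v1,k,out): cv2.imwrite(f'pics/{out}.png', cv2.resize(s['img'][v0:v1,u0:u1,::-1],None,fx=k,fy=k,interpolation=cv2.INTER_CUBIC))
def world(s,u,v,z=None):
    """pixel -> world, by depth, or on plane Z=z"""
    r=np.linalg.inv(s['camera_matrix'])@[u,v,1.]; R,t=s['R'],s['t']; c=-R.T@t; d=R.T@r
    k=s['z_map'][int(round(v)),int(round(u))] if z is None else (z-c[2])/d[2]
    return c+k*d
E
python3 - <<'E'
from h import *
print(manip.sense()); snap('top','top1'); snap('scene','scene1')
for n in('top','scene'):
    s=load(n);print(n,s['camera_matrix'][0,0],-s['R'].T@s['t'])
E
```

```text
{'time': 0.0, 'q': array([ 1.10887296e+00,  2.45833266e-01,  1.55902170e+00,  1.99191079e-06,
        1.33867646e+00, -1.74126493e-01]), 'dq': array([ 0.00033958,  0.0004933 , -0.00025359, -0.00078064,  0.00157037,
        0.0008256 ]), 'tau': array([-4.43544477e-04, -4.29538071e+01, -3.26110446e+01, -2.87244138e-04,
        5.63273541e-03,  3.26348101e-06]), 'ee_pos': array([0.18422899, 0.62270588, 0.19986396]), 'tcp_rot': array([-3.04038983e-04,  1.43402500e-01,  9.89663975e-01, -9.20473408e-04]), 'wrist_force': array([ 0.32220545,  0.30559617, -0.37662148]), 'moment': array([-0.00910268,  0.01386821,  0.03542639]), 'width': 1.0044632756882292}
top 474.74793422207654 [ 0.39691771 -0.02020023  1.21231332]
scene 498.99277340448504 [1.20601073 0.76107129 0.92324039]
```

View pics/top1.png

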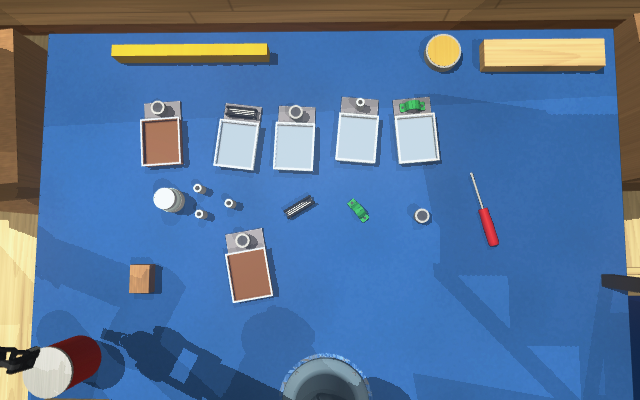

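View pics/scene1.png

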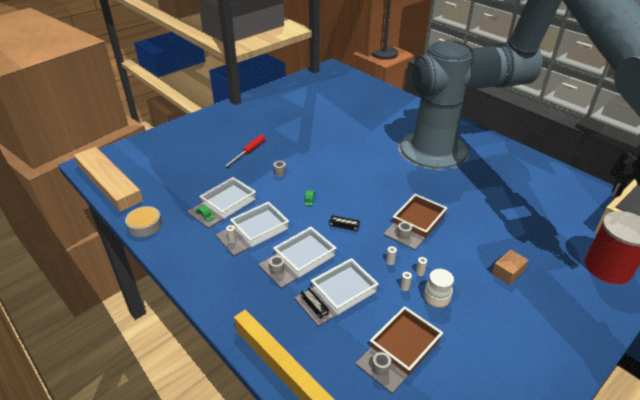

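The top view shows the base at the bottom, +x up and +y left. Three things look like the spacer, at (199,188), (200,214) and (230,203). The one farthest to the robot's right (-y) is (230,203). I'll confirm that in enlarged crops.

```bash
python3 - <<'E'
from h import *
s=load('top'); crop(s,140,165,440,235,2.6,'c1'); crop(s,205,90,445,175,3.3,'c2')
for n,u,v in [('sp',230,203),('spA',199,188),('spB',200,214),('hex',299,207),('clamp',358,210),('sock',422,216)]: print(n,world(s,u,v).round(3))
E
```

```text
sp [ 0.49   0.248 -0.   ]
spA [0.527 0.325 0.015]
spB [0.461 0.322 0.009]
hex [0.479 0.068 0.016]
clamp [ 0.471 -0.08   0.025]
sock [ 0.456 -0.237  0.034]
```

View pics/c1.png

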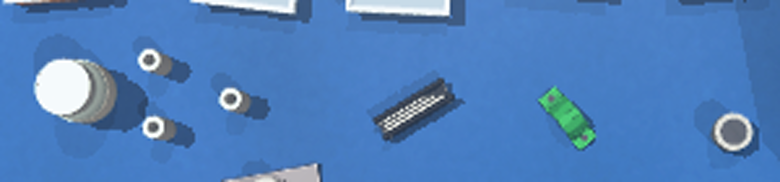

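View pics/c2.png

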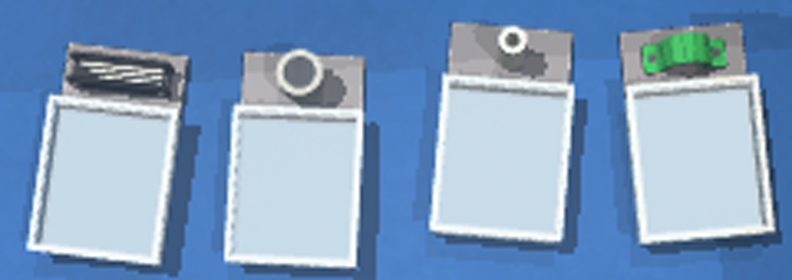

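The crops show the listed spacer at crop 1 (230,99), which is clearly the rightmost of the three. The white-walled drawers hold the hexset, socket, spacer and clamp samples from left to right. Next I'll work out all the positions.

```bash
python3 - <<'E'
from h import *
s=load('top')
W=lambda p,z,c:world(s,p[0]/c[0]+c[1],p[1]/c[0]+c[2],z)
c1=(2.6,140,165);c2=(3.3,205,90)
D=dict(hex=[(50,97),(182,108),(160,265),(28,248)],sock=[(232,107),(363,110),(355,267),(226,265)],spacer=[(442,76),(574,86),(560,243),(431,234)],clamp=[(627,85),(757,77),(775,233),(642,243)])
for n,P in D.items():
    Q=np.array([W(p,.03,c2) for p in P]); x=(Q[0]+Q[1]-Q[2]-Q[3])[:2]/2; y=(Q[0]+Q[3]-Q[1]-Q[2])[:2]/2
    print('drawer',n,Q.mean(0).round(4),'yaw',np.degrees([np.arctan2(x[1],x[0]),np.arctan2(-y[0],y[1])]).round(1),np.linalg.norm(x).round(3),np.linalg.norm(y).round(3))
print('spacer',W((230,99),.045,c1)); print('socket',W((734,132),.034,c1))
g=s['img'].astype(int); vv,uu=np.mgrid[0:400,0:640]
k=(uu>180)&(uu<340) 
def blob(mask,z,n):
    q=np.argwhere(mask)[:,::-1]; X=np.array([world(s,*p,z)[:2] for p in q]); C=np.cov(X.T); w,v=np.linalg.eigh(C); a=v[:,1]
    (c,wh,ang)=cv2.minAreaRect((X*1000).astype(np.float32)); print(n,len(q),X.mean(0).round(4),'rect',np.round(c,1),np.round(wh,1),'yaw',np.degrees(np.arctan2(a[1],a[0])).round(1))
Z=s['z_map']
H=np.array([[world(s,u,v)[2] for u in range(640)] for v in range(170,240)]); H=np.vstack([np.zeros((170,640)),H,np.zeros((160,640))])
for n,u0,u1,z in [('hex',280,320,.018),('clamp',340,375,.015),('sock',408,436,.03),('sp',222,240,.035)]:
    blob((H>(.012 if n!='clamp' else .004))&(uu>u0)&(uu<u1),z,n)
gm=(g[:,:,1]>g[:,:,2]+30)&(g[:,:,1]>g[:,:,0]+30)&(vv>180)&(uu>330)&(uu<390); blob(gm,.015,'green')
E
```

```text
drawer hex [0.6371 0.2268 0.03  ] yaw [-7.  -6.2] 0.121 0.103
drawer sock [0.6307 0.081  0.03  ] yaw [-2.  -1.2] 0.122 0.1
drawer spacer [ 0.6517 -0.078   0.03  ] yaw [-4.7 -4.4] 0.123 0.1
drawer clamp [ 0.6515 -0.229   0.03  ] yaw [5.  3.8] 0.122 0.1
spacer [0.48620597 0.24160569 0.045     ]
socket [ 0.4561701  -0.23803818  0.034     ]
hex 321 [0.4835 0.0684] rect [489.4  71.6] [166.   87.9] yaw 147.0
clamp 267 [ 0.4767 -0.0802] rect [485.8 -79.3] [ 83.3 175.2] yaw -173.4
sock 188 [ 0.4582 -0.236 ] rect [ 479.6 -236.9] [ 46.6 155.6] yaw 169.1
sp 98 [0.4711 0.2368] rect [479.8 237.1] [166.6  35.1] yaw -167.2
green 190 [ 0.4722 -0.0805] rect [471.8 -80.8] [62.1 22.3] yaw -140.5
```

```bash
cat >> h.py <<'E'
def rel(p,yaw):
    """shift (tool axes) and rz for TCP at world p with jaw axis at world yaw (deg), tool down"""
    from scipy.spatial.transform import Rotation as Ro
    st=manip.sense(); w,x,y,z=st['tcp_rot']; R=Ro.from_quat([x,y,z,w])
    sh=R.inv().apply(np.array(p)-st['ee_pos'])
    yt=R.as_matrix()[:,1]; cur=np.degrees(np.arctan2(yt[1],yt[0]))
    d=(yaw-cur+90)%180-90; a=np.radians(cur+d)
    Y=np.array([np.cos(a),np.sin(a),0]); Z=np.array([0,0,-1.]); T=np.column_stack([np.cross(Y,Z),Y,Z])
    rv=(R.inv()*Ro.from_matrix(T)).as_rotvec(degrees=True)
    print('jaw now',cur.round(1),'pos',st['ee_pos'].round(4),'t',round(st['time'],2),'| shift',sh.round(4),'rot',rv.round(1),'q1,q6',np.degrees(st['q'][[0,5]]).round())
E
python3 -c "
from h import *
rel((.486,.242,.16),85)"
```

```text
jaw now 73.5 pos [0.1842 0.6228 0.1999] t 0.1 | shift [-0.3975 -0.2794  0.0403] rot [ -0.1  -0.  -11.5] q1,q6 [ 64. -10.]
```

```bash
python3 -m inch '[[[65,-0.397,-0.279,0.04,0,0,-11.5],[65,-0.397,-0.279,0.04,0,0,-11.5],[65,-0.397,-0.279,0.04,0,0,-11.5],[65,-0.397,-0.279,0.04,0,0,-11.5],[65,-0.397,-0.279,0.04,0,0,-11.5],[65,-0.397,-0.279,0.04,0,0,-11.5],[65,-0.397,-0.279,0.04,0,0,-11.5],[65,-0.397,-0.279,0.04,0,0,-11.5],[65,-0.397,-0.279,0.04,0,0,-11.5],[65,-0.397,-0.279,0.04,0,0,-11.5],[65,-0.397,-0.279,0.04,0,0,-11.5],[65,-0.397,-0.279,0.04,0,0,-11.5]]]'
python3 - <<'E'
from h import *
s=snap('wrist','w1'); print(-s['R'].T@s['t'],s['camera_matrix'][0,0])
print(s['R'].round(2))
rel((.486,.242,.016),85)
for p in [(.486,.242,.045),(.486,.242,0)]:
    q=s['camera_matrix']@(s['R']@np.array(p)+s['t']); print(q[:2]/q[2])
E
```

```text
time: 1.6
ee_pos: [0.485, 0.2435, 0.1604]
tcp_rot: [-0.0, 0.043, 0.999, -0.001]
wrist_force: [0.3, -0.4, 0.7]
width: 0.643
[0.40438587 0.25073873 0.33391067] 306.67157604567365
[[ 0.08  1.   -0.  ]
 [ 0.95 -0.08  0.32]
 [ 0.31 -0.03 -0.95]]
jaw now 85.1 pos [0.4852 0.2433 0.1605] t 1.65 | shift [-0.001  -0.001   0.1445] rot [-0.1 -0.   0.1] q1,q6 [ 15. -70.]
[318.49544226 187.86844207]
[318.74017154 176.85623225]
```

View pics/w1.png

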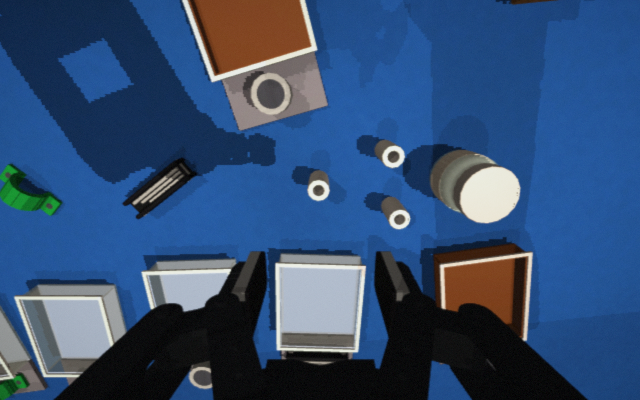

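The wrist view shows the target spacer's top at (318,190), within 2 px of the prediction. I'll descend, grasp and lift.

```bash
python3 -m inch '[[[65,-0.001,-0.001,0.06,0,0,0],[65,-0.001,-0.001,0.1,0,0,0],[65,-0.001,-0.001,0.13,0,0,0],[65,-0.001,-0.001,0.147,0,0,0],[65,-0.001,-0.001,0.147,0,0,0],[65,-0.001,-0.001,0.147,0,0,0],[0,-0.001,-0.001,0.147,0,0,0],[0,-0.001,-0.001,0.147,0,0,0],[0,-0.001,-0.001,0.147,0,0,0],[0,-0.001,-0.001,0.147,0,0,0],[0,-0.001,-0.001,0.147,0,0,0],[0,-0.001,-0.001,0.147,0,0,0],[0,-0.001,-0.001,0.147,0,0,0],[0,-0.001,-0.001,0.147,0,0,0]]]'
python3 -m inch '[[[0,0,0,-0.02,0,0,0],[0,0,0,-0.07,0,0,0],[0,0,0,-0.1,0,0,0],[0,0,0,-0.1,0,0,0],[0,0,0,-0.1,0,0,0]]]'
python3 -c "
from h import *
rel((.652,-.078,.11),85.4)"
```

```text
time: 3.4
ee_pos: [0.4896, 0.2424, 0.0171]
tcp_rot: [0.003, 0.043, 0.999, -0.0]
wrist_force: [-1.4, -3.1, 13.8]
width: 0.0
time: 4.03
ee_pos: [0.4883, 0.2423, 0.1163]
tcp_rot: [0.002, 0.043, 0.999, -0.0]
wrist_force: [-0.5, 0.2, -1.0]
width: 0.005
jaw now 85.1 pos [0.4883 0.2423 0.1163] t 4.03 | shift [-0.1904 -0.3052  0.0075] rot [-0.   0.3 -0.3] q1,q6 [ 15. -71.]
```

The width reads 0, so the fingers closed on nothing. I'll look before doing anything else.

```bash
python3 - <<'E'
from h import *
s=snap('wrist','w2'); s=snap('top'); crop(s,140,165,340,265,4,'t2')
E
```

```text
(no output)
```

View pics/w2.png

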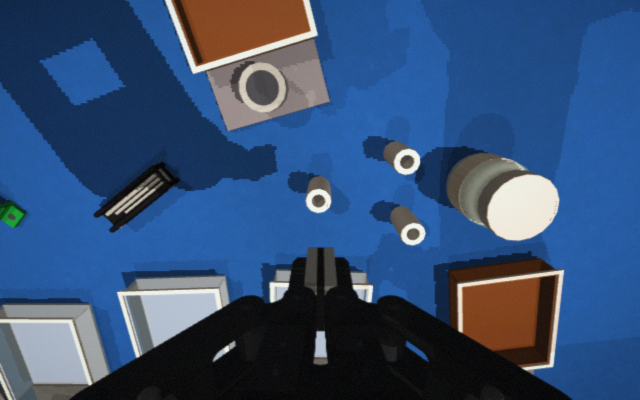

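```bash
python3 - <<'E'
from h import *
s=load('wrist'); st=manip.sense(); p=st['ee_pos']; f=lambda p:(lambda q:(q[:2]/q[2]).round(1))(s['camera_matrix']@(s['R']@np.array(p)+s['t']))
print('tcp proj',f(p),'cam',-s['R'].T@s['t'],p)
print('sp wrist plane',world(s,318.5,200.5,.045),'depth',world(s,311,203),world(s,318,180))
t=load('top'); print('ground depth',world(t,260,190),world(s,250,220))
print('proj in top of (.486,.242,.045)', (lambda q:q[:2]/q[2])(t['camera_matrix']@(t['R']@np.array([.486,.242,.045])+t['t'])))
E
```

```text
tcp proj [319.3 235.8] cam [0.40662869 0.24951019 0.2893441 ] [0.48775383 0.24217309 0.1154468 ]
sp wrist plane [0.48812929 0.24126801 0.045     ] depth [0.48985719 0.23477327 0.04487638] [0.4775354  0.24157433 0.01763194]
ground depth [0.52339478 0.1704017  0.00143142] [0.5174177  0.16908433 0.00192382]
proj in top of (.486,.242,.045) [228.30178696 203.15954326]
```

View pics/t2.png

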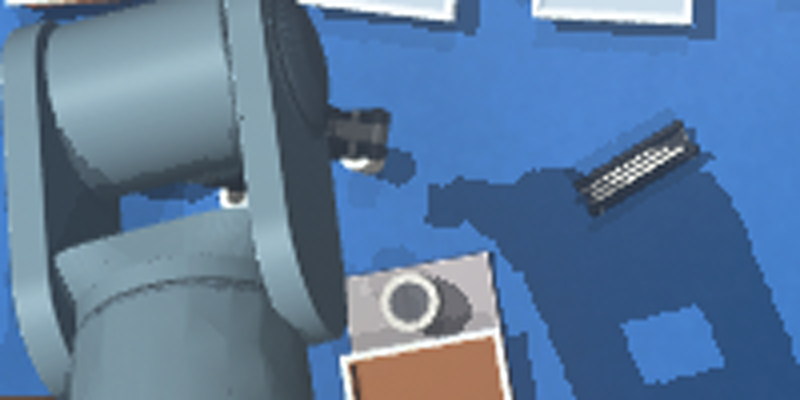

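```bash
python3 - <<'E'
from h import *
s=load('wrist'); 
for v in range(238,300,6): print(v,[world(s,u,v).round(3).tolist() for u in (313,326)])
t=load('top')
for u,v in [(228,197),(234,197),(228,201),(234,201),(236,194),(225,202),(230,206)]: print('top',u,v,world(t,u,v).round(3))
from scipy.spatial.transform import Rotation as Ro
st=manip.sense();w,x,y,z=st['tcp_rot'];print(Ro.from_quat([x,y,z,w]).as_matrix().round(3), st['q'].round(3), st['wrist_force'])
E
```

```text
238 [[0.544, 0.231, -0.0], [0.544, 0.244, 0.001]]
244 [[0.55, 0.23, 0.001], [0.551, 0.243, 0.0]]
250 [[0.477, 0.24, 0.153], [0.477, 0.246, 0.155]]
256 [[0.477, 0.24, 0.16], [0.477, 0.246, 0.161]]
262 [[0.477, 0.24, 0.166], [0.478, 0.246, 0.166]]
268 [[0.477, 0.24, 0.171], [0.478, 0.246, 0.171]]
274 [[0.477, 0.241, 0.176], [0.477, 0.246, 0.176]]
280 [[0.477, 0.241, 0.18], [0.477, 0.246, 0.181]]
286 [[0.478, 0.241, 0.184], [0.478, 0.246, 0.185]]
292 [[0.476, 0.241, 0.19], [0.48, 0.246, 0.185]]
298 [[0.476, 0.241, 0.194], [0.477, 0.246, 0.193]]
top 228 197 [0.483 0.198 0.247]
top 234 197 [0.484 0.186 0.241]
top 228 201 [0.476 0.201 0.233]
top 234 201 [0.476 0.187 0.238]
top 236 194 [0.49  0.183 0.237]
top 225 202 [0.475 0.21  0.22 ]
top 230 206 [0.479 0.238 0.043]
[[-0.996  0.085  0.003]
 [ 0.085  0.996 -0.001]
 [-0.003 -0.001 -1.   ]] [ 0.254  0.094  1.895 -0.002  1.15  -1.231] [-0.11147525 -0.4884794   0.34310547]
```

The fingertips seen in depth sit about 28–35 mm higher than the reported TCP implies. At the grasp they were just pressing on the spacer's top (13.8 N). The spacer still stands at (0.488, 0.241). I'll reopen and go lower in steps, watching the force.

```bash
python3 -m inch '[[[65,0,0,0,0,0,0],[65,0,0,0,0,0,0],[65,0,0,0.02,0,0,0],[65,0,0,0.06,0,0,0],[65,0,0,0.09,0,0,0],[65,0,0,0.11,0,0,0],[65,0,0,0.117,0,0,0],[65,0,0,0.117,0,0,0],[65,0,0,0.117,0,0,0]]]'
python3 - <<'E'
from h import *
s=snap('wrist','w3'); st=manip.sense(); print(st['ee_pos'],st['wrist_force'],st['width'])
# finger front faces: depth z along column of finger, lowest point
for u in list(range(235,275,6))+list(range(365,405,6)):
    c=[world(s,u,v) for v in range(230,330,2)]; k=[(v,p.round(3).tolist()) for v,p in zip(range(230,330,2),c) if p[2]>.02 and p[0]<.5][:1]; print(u,k)
E
```

```text
time: 5.25
ee_pos: [0.4891, 0.2422, -0.0005]
tcp_rot: [0.003, 0.043, 0.999, -0.0]
wrist_force: [-0.6, 0.3, 0.4]
width: 0.646
[ 4.89065007e-01  2.42234647e-01 -4.38539868e-04] [ 0.50096431 -0.17358616 -0.66105661] 0.647999413280263
235 [(266, [0.479, 0.203, 0.045])]
241 [(262, [0.479, 0.205, 0.042])]
247 [(260, [0.475, 0.21, 0.047])]
253 [(252, [0.476, 0.211, 0.039])]
259 [(252, [0.476, 0.214, 0.039])]
265 [(252, [0.478, 0.216, 0.035])]
271 []
365 []
371 []
377 [(252, [0.481, 0.271, 0.038])]
383 [(252, [0.481, 0.274, 0.04])]
389 [(252, [0.481, 0.277, 0.039])]
395 [(260, [0.407, 0.249, 0.173])]
401 [(262, [0.485, 0.282, 0.042])]
```

View pics/w3.png

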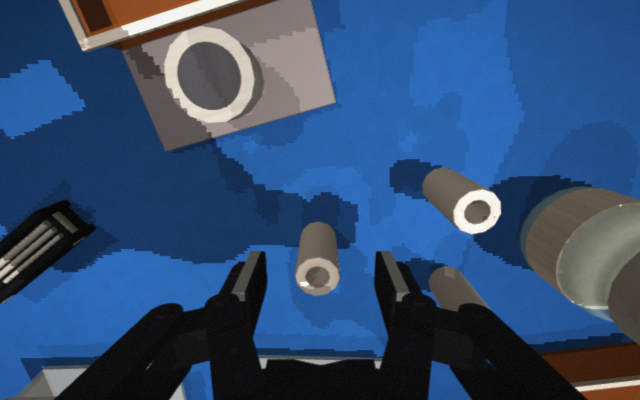

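```bash
python3 -m inch '[[[65,0,0,0.01,0,0,0],[65,0,0,0.02,0,0,0],[65,0,0,0.021,0,0,0],[65,0,0,0.021,0,0,0],[0,0,0,0.021,0,0,0],[0,0,0,0.021,0,0,0],[0,0,0,0.021,0,0,0],[0,0,0,0.021,0,0,0],[0,0,0,0.021,0,0,0],[0,0,0,0.021,0,0,0],[0,0,0,0.021,0,0,0]]]'
python3 -m inch '[[[0,0,0,-0.02,0,0,0],[0,0,0,-0.06,0,0,0],[0,0,0,-0.11,0,0,0],[0,0,0,-0.13,0,0,0],[0,0,0,-0.13,0,0,0],[0,0,0,-0.13,0,0,0]]]'
python3 -c "
from h import *
rel((.652,-.078,.10),85.4)"
```

```text
time: 6.68
ee_pos: [0.4896, 0.2424, -0.021]
tcp_rot: [0.003, 0.043, 0.999, -0.0]
wrist_force: [-0.5, -0.5, 5.5]
width: 0.242
time: 7.42
ee_pos: [0.4875, 0.2421, 0.1071]
tcp_rot: [0.002, 0.043, 0.999, -0.001]
wrist_force: [0.3, -0.3, 0.1]
width: 0.243
jaw now 85.1 pos [0.4875 0.2421 0.1071] t 7.42 | shift [-0.1911 -0.3049  0.0081] rot [-0.1  0.2 -0.3] q1,q6 [ 15. -71.]
```

The spacer is held: the width is 20.6 mm and its base is at ee z = -0.021. Next I'll carry it over its drawer.

```bash
python3 -m inch '[[[0,-0.191,-0.305,0,0,0,0],[0,-0.191,-0.305,0,0,0,0],[0,-0.191,-0.305,0,0,0,0],[0,-0.191,-0.305,0,0,0,0],[0,-0.191,-0.305,0,0,0,0],[0,-0.191,-0.305,0,0,0,0],[0,-0.191,-0.305,0,0,0,0],[0,-0.191,-0.305,0,0,0,0],[0,-0.191,-0.305,0,0,0,0],[0,-0.191,-0.305,0.04,0,0,0],[0,-0.191,-0.305,0.06,0,0,0],[0,-0.191,-0.305,0.06,0,0,0]]]'
python3 - <<'E'
from h import *
s=snap('wrist','w4'); rel((.652,-.078,-.0175),85.4)
E
```

```text
time: 8.93
ee_pos: [0.6502, -0.077, 0.0459]
tcp_rot: [-0.001, 0.042, 0.999, -0.0]
wrist_force: [0.1, -0.4, 0.1]
width: 0.239
jaw now 85.2 pos [ 0.6516 -0.0775  0.0477] t 8.97 | shift [-0.0003 -0.0004  0.0652] rot [-0.1  0.1 -0.2] q1,q6 [ -17. -102.]
```

View pics/w4.png

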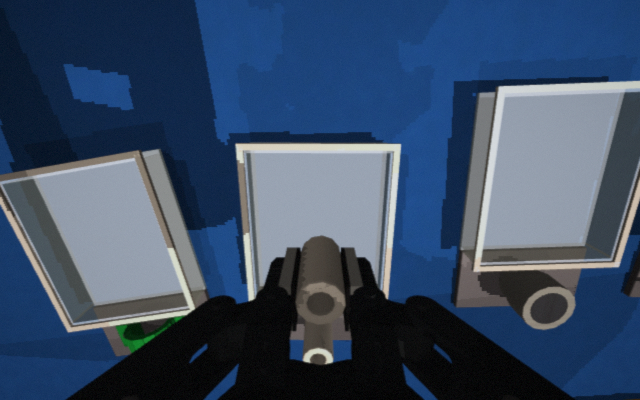

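The spacer is held upright at (320,270), between the drawer's walls, with the spacer sample on the ledge at (318,355). I'll lower it, stopping near the floor to read the force.

```bash
python3 -m inch '[[[0,0,0,0.03,0,0,0],[0,0,0,0.05,0,0,0],[0,0,0,0.058,0,0,0],[0,0,0,0.061,0,0,0],[0,0,0,0.063,0,0,0],[0,0,0,0.065,0,0,0],[0,0,0,0.065,0,0,0]]]'
```

```text
time: 9.85
ee_pos: [0.6519, -0.0777, -0.017]
tcp_rot: [0.001, 0.042, 0.999, -0.001]
wrist_force: [-0.2, 0.9, -0.8]
width: 0.244
```

```bash
python3 -m inch '[[[0,0,0,0.001,0,0,0],[0,0,0,0.002,0,0,0],[0,0,0,0.002,0,0,0]]]'
```

```text
time: 10.22
ee_pos: [0.6522, -0.0778, -0.0179]
tcp_rot: [0.001, 0.042, 0.999, -0.001]
wrist_force: [-3.4, 0.3, 5.7]
width: 0.241
```

It touches the floor at 5.7 N. I'll release and rise.

```bash
python3 -m inch '[[[45,0,0,0,0,0,0],[45,0,0,0,0,0,0],[45,0,0,0,0,0,0],[45,0,0,0,0,0,0],[45,0,0,-0.03,0,0,0],[45,0,0,-0.08,0,0,0],[45,0,0,-0.14,0,0,0],[45,0,0,-0.16,0,0,0],[45,0,0,-0.16,0,0,0]]]'
python3 - <<'E'
from h import *
s=load('wrist')
rel((.47,.069,.12),32)
t=load('top')
# hex corner points in t2 crop (scale 4, offset 140,165)
P=[(577,178),(680,122),(700,155),(598,215)]
Q=np.array([world(t,u/4+140,v/4+165,.022) for u,v in P]); print(Q.round(4),Q.mean(0)); d=Q[1]-Q[0]; e=Q[2]-Q[3]; print(np.degrees([np.arctan2(d[1],d[0]),np.arctan2(e[1],e[0])]))
E
```

```text
time: 11.35
ee_pos: [0.6528, -0.0778, 0.1437]
tcp_rot: [0.003, 0.042, 0.999, -0.001]
wrist_force: [-0.4, 0.1, -0.3]
width: 0.446
jaw now 85.2 pos [ 0.6528 -0.0778  0.1437] t 11.35 | shift [0.1946 0.1309 0.0224] rot [ 0.   0.3 53.2] q1,q6 [ -17. -102.]
[[0.4719 0.1051 0.022 ]
 [0.5074 0.0404 0.022 ]
 [0.4865 0.0277 0.022 ]
 [0.4487 0.0917 0.022 ]] [0.47860724 0.06622757 0.022     ]
[-61.28916798 -59.37028008]
```

```bash
python3 -m inch '[[[70,0.186,0.129,0.02,0,0,55],[70,0.186,0.129,0.02,0,0,55],[70,0.186,0.129,0.02,0,0,55],[70,0.186,0.129,0.02,0,0,55],[70,0.186,0.129,0.02,0,0,55],[70,0.186,0.129,0.02,0,0,55],[70,0.186,0.129,0.02,0,0,55],[70,0.186,0.129,0.02,0,0,55],[70,0.186,0.129,0.02,0,0,55],[70,0.186,0.129,0.02,0,0,55]]]'
python3 - <<'E'
from h import *
s=snap('wrist','w5'); rel((.4786,.066,-.03),30)
E
```

```text
time: 12.6
ee_pos: [0.4785, 0.0663, 0.1224]
tcp_rot: [0.003, 0.499, 0.867, 0.0]
wrist_force: [0.8, 0.2, -1.0]
width: 0.704
jaw now 30.2 pos [0.4785 0.0663 0.1224] t 12.65 | shift [ 0.0004 -0.0006  0.1524] rot [0.2 0.3 0.2] q1,q6 [ -6. -36.]
```

View pics/w5.png

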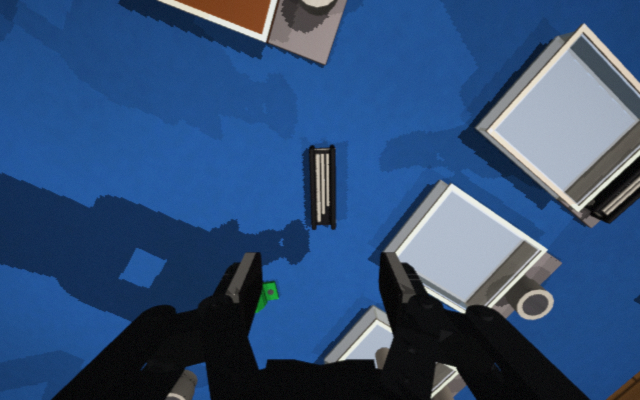

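```bash
python3 - <<'E'
from h import *
s=load('wrist')
Q=np.array([world(s,u,v,.022) for u,v in [(310,147),(334,146),(336,228),(312,229)]]); print(Q.round(4),Q.mean(0).round(4)); d=Q[0]-Q[3];e=Q[1]-Q[2];print(np.degrees([np.arctan2(d[1],d[0]),np.arctan2(e[1],e[0])]))
rel((*Q.mean(0)[:2],-.025),30)
E
```

```text
[[0.4509 0.0974 0.022 ]
 [0.4689 0.1089 0.022 ]
 [0.5114 0.0421 0.022 ]
 [0.4918 0.0295 0.022 ]] [0.4808 0.0695 0.022 ]
[121.05914752 122.49769118]
jaw now 30.2 pos [0.4785 0.0663 0.1224] t 12.65 | shift [0.0023 0.003  0.1474] rot [0.2 0.3 0.2] q1,q6 [ -6. -36.]
```

The hex set lies between the fingers at (322,188), within about 4 mm of centre and 1.5° of the jaw direction. I'll descend and grasp.

```bash
python3 -m inch '[[[70,0.001,0.003,0.05,0,0,-1.5],[70,0.001,0.003,0.1,0,0,-1.5],[70,0.001,0.003,0.13,0,0,-1.5],[70,0.001,0.003,0.143,0,0,-1.5],[70,0.001,0.003,0.147,0,0,-1.5],[70,0.001,0.003,0.147,0,0,-1.5],[0,0.001,0.003,0.147,0,0,-1.5],[0,0.001,0.003,0.147,0,0,-1.5],[0,0.001,0.003,0.147,0,0,-1.5],[0,0.001,0.003,0.147,0,0,-1.5],[0,0.001,0.003,0.147,0,0,-1.5],[0,0.001,0.003,0.147,0,0,-1.5],[0,0.001,0.003,0.147,0,0,-1.5]]]'
```

```text
time: 14.28
ee_pos: [0.4825, 0.0683, -0.0234]
tcp_rot: [0.004, 0.487, 0.873, 0.001]
wrist_force: [-0.6, 0.4, 6.9]
width: 0.263
```

```bash
python3 -m inch '[[[0,0,0,-0.02,0,0,0],[0,0,0,-0.06,0,0,0],[0,0,0,-0.11,0,0,0],[0,0,0,-0.125,0,0,0],[0,0,0,-0.125,0,0,0]]]'
python3 -c "
from h import *
rel((.637,.227,.10),83.5)"
```

```text
time: 14.9
ee_pos: [0.4819, 0.0685, 0.102]
tcp_rot: [0.005, 0.487, 0.873, 0.001]
wrist_force: [-0.5, 0.9, -1.0]
width: 0.259
jaw now 31.7 pos [0.4819 0.0685 0.102 ] t 14.9 | shift [0.0535 0.2152 0.0029] rot [  0.1   0.5 -51.8] q1,q6 [ -5. -37.]
```

```bash
python3 -m inch '[[[0,0.053,0.215,0,0,0.5,-52],[0,0.053,0.215,0,0,0.5,-52],[0,0.053,0.215,0,0,0.5,-52],[0,0.053,0.215,0,0,0.5,-52],[0,0.053,0.215,0,0,0.5,-52],[0,0.053,0.215,0,0,0.5,-52],[0,0.053,0.215,0,0,0.5,-52],[0,0.053,0.215,0,0,0.5,-52],[0,0.053,0.215,0.04,0,0.5,-52],[0,0.053,0.215,0.06,0,0.5,-52],[0,0.053,0.215,0.06,0,0.5,-52]]]'
python3 - <<'E'
from h import *
s=snap('wrist','w6'); rel((.637,.227,-.019),83.5)
E
```

```text
time: 16.27
ee_pos: [0.6358, 0.2259, 0.0407]
tcp_rot: [-0.001, 0.055, 0.998, 0.0]
wrist_force: [-0.5, 0.5, 0.3]
width: 0.265
jaw now 83.7 pos [0.6372 0.2262 0.0425] t 16.32 | shift [0.0003 0.0006 0.0615] rot [0.1 0.  0.2] q1,q6 [ 10. -74.]
```

View pics/w6.png

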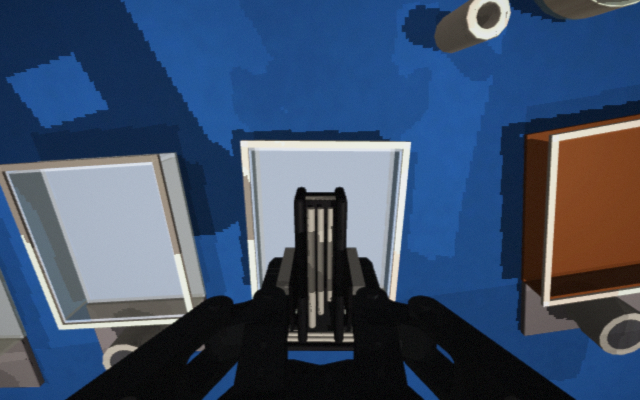

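```bash
python3 - <<'E'
from h import *
s=load('wrist')
for v in (196,200,204): print(world(s,300,v).round(4),world(s,340,v).round(4))
for v in (325,333,338): print(world(s,303,v).round(4),world(s,337,v).round(4))
print('rim',world(s,245,145,.03),world(s,405,146,.03))
E
python3 -m inch '[[[0,0,0,0.03,0,0,0],[0,0,0,0.05,0,0,0],[0,0,0,0.056,0,0,0],[0,0,0,0.059,0,0,0],[0,0,0,0.06,0,0,0],[0,0,0,0.06,0,0,0]]]'
```

```text
[0.595  0.2217 0.0836] [0.5969 0.2394 0.084 ]
[0.5962 0.2217 0.0859] [0.5978 0.2391 0.0867]
[0.5978 0.2215 0.0865] [0.5996 0.239  0.087 ]
[0.6625 0.2145 0.0861] [0.6643 0.2317 0.0861]
[0.6673 0.2139 0.0863] [0.6697 0.2312 0.0856]
[0.6708 0.2135 0.0858] [0.6724 0.231  0.0862]
rim [0.57599581 0.18777481 0.03      ] [0.5870224  0.28265575 0.03      ]
time: 17.08
ee_pos: [0.6378, 0.2265, -0.0167]
tcp_rot: [0.001, 0.055, 0.998, 0.001]
wrist_force: [0.2, 0.9, -0.4]
width: 0.266
```

```bash
python3 -m inch '[[[0,0,0,0.0015,0,0,0],[0,0,0,0.003,0,0,0],[0,0,0,0.0045,0,0,0],[0,0,0,0.0045,0,0,0]]]'
```

```text
time: 17.58
ee_pos: [0.6379, 0.2265, -0.0204]
tcp_rot: [0.001, 0.055, 0.998, 0.001]
wrist_force: [-3.3, -0.9, 5.0]
width: 0.263
```

```bash
python3 -m inch '[[[45,0,0,0,0,0,0],[45,0,0,0,0,0,0],[45,0,0,0,0,0,0],[45,0,0,0,0,0,0],[45,0,0,-0.03,0,0,0],[45,0,0,-0.08,0,0,0],[45,0,0,-0.14,0,0,0],[45,0,0,-0.16,0,0,0],[45,0,0,-0.16,0,0,0]]]'
python3 - <<'E'
from h import *
snap('top'); s=load('top'); crop(s,200,90,440,240,3.3,'t3')
rel((.472,-.08,.12),-48)
E
```

```text
time: 18.7
ee_pos: [0.6387, 0.2264, 0.1413]
tcp_rot: [0.002, 0.055, 0.998, 0.001]
wrist_force: [0.1, 0.3, -0.5]
width: 0.452
jaw now 83.7 pos [0.6372 0.2261 0.1388] t 18.75 | shift [ 0.1304 -0.3225  0.0182] rot [  0.1   0.1 -48.3] q1,q6 [ 10. -74.]
```

View pics/t3.png

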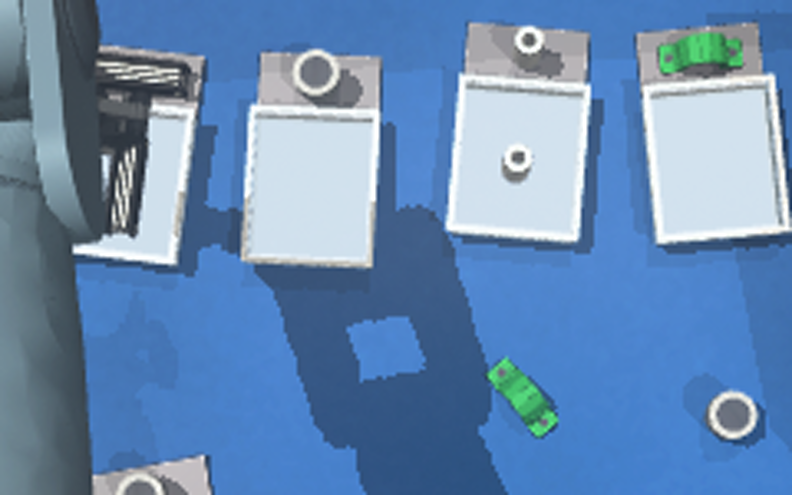

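The crop shows the spacer standing in its drawer at (517,158) and the hex set lying in its drawer at (125,185). The clamp is next.

```bash
python3 -m inch '[[[70,0.130,-0.322,0.018,0,0,133],[70,0.130,-0.322,0.018,0,0,133],[70,0.130,-0.322,0.018,0,0,133],[70,0.130,-0.322,0.018,0,0,133],[70,0.130,-0.322,0.018,0,0,133],[70,0.130,-0.322,0.018,0,0,133],[70,0.130,-0.322,0.018,0,0,133],[70,0.130,-0.322,0.018,0,0,133],[70,0.130,-0.322,0.018,0,0,133],[70,0.130,-0.322,0.018,0,0,133],[70,0.130,-0.322,0.018,0,0,133],[70,0.130,-0.322,0.018,0,0,133],[70,0.130,-0.322,0.018,0,0,133],[70,0.130,-0.322,0.018,0,0,133],[70,0.130,-0.322,0.018,0,0,133]]]'
python3 - <<'E'
from h import *
s=snap('wrist','w7'); rel((.472,-.08,-.025),-50)
g=s['img'].astype(int); m=((g[:,:,1]>g[:,:,2]+30)&(g[:,:,1]>g[:,:,0]+30)).astype(np.uint8)
n,l,st,c=cv2.connectedComponentsWithStats(m); i=[k for k in range(1,n) if st[k,4]>150]
for k in i:
    q=np.argwhere(l==k)[:,::-1]; X=np.array([world(s,*p,.013)[:2] for p in q],np.float32)*1000; print(st[k],cv2.minAreaRect(X),X.mean(0))
    w,v=np.linalg.eigh(np.cov(X.T)); print(np.degrees(np.arctan2(v[1,1],v[0,1])))
E
```

```text
time: 20.62
ee_pos: [0.4715, -0.0791, 0.1187]
tcp_rot: [-0.002, 0.938, 0.348, -0.0]
wrist_force: [0.4, 0.8, -0.0]
width: 0.699
jaw now -49.3 pos [ 0.4718 -0.0792  0.1191] t 20.68 | shift [-0.0004  0.0011  0.1441] rot [-0.1 -0.   0.7] q1,q6 [-23.  26.]
[623  33  17  28 266] ((729.6257934570312, -192.72024536132812), (20.180686950683594, 12.42318058013916), 58.95264434814453) [ 730.8033  -193.89879]
62.8030695452828
[ 312  156   25   64 1401] ((475.0246887207031, -80.60208129882812), (62.1668815612793, 22.694536209106445), 41.745689392089844) [475.70874  -80.218864]
-139.27571260023453
```

View pics/w7.png

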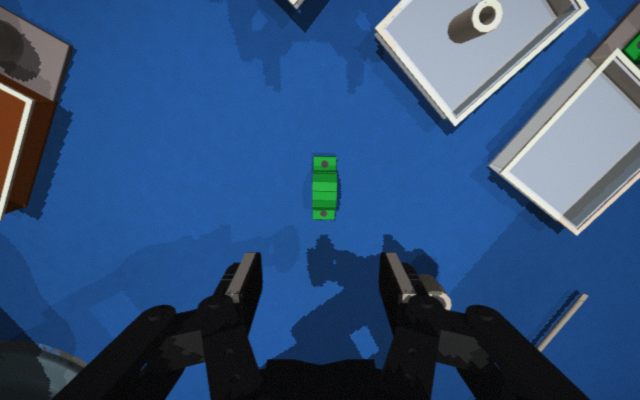

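The clamp is at (324,188) and already aligned with the jaws. I'll descend and grasp.

```bash
python3 -m inch '[[[70,0,0.002,0.05,0,0,0],[70,0,0.002,0.1,0,0,0],[70,0,0.002,0.13,0,0,0],[70,0,0.002,0.14,0,0,0],[70,0,0.002,0.142,0,0,0],[70,0,0.002,0.142,0,0,0],[0,0,0.002,0.142,0,0,0],[0,0,0.002,0.142,0,0,0],[0,0,0.002,0.142,0,0,0],[0,0,0.002,0.142,0,0,0],[0,0,0.002,0.142,0,0,0],[0,0,0.002,0.142,0,0,0],[0,0,0.002,0.142,0,0,0]]]'
python3 -m inch '[[[0,0,0,-0.02,0,0,0],[0,0,0,-0.06,0,0,0],[0,0,0,-0.11,0,0,0],[0,0,0,-0.125,0,0,0],[0,0,0,-0.125,0,0,0]]]'
python3 -c "
from h import *
rel((.652,-.229,.10),-85.6)"
```

```text
time: 22.3
ee_pos: [0.4737, -0.0807, -0.0219]
tcp_rot: [-0.001, 0.938, 0.348, 0.0]
wrist_force: [-2.1, 0.3, 5.7]
width: 0.24
time: 22.92
ee_pos: [0.4741, -0.0811, 0.1036]
tcp_rot: [-0.0, 0.938, 0.348, 0.001]
wrist_force: [0.9, 0.5, -0.7]
width: 0.233
jaw now -49.3 pos [ 0.4741 -0.0811  0.1036] t 22.93 | shift [0.0384 0.2281 0.0038] rot [-0.  -0.1 36.3] q1,q6 [-23.  26.]
```

```bash
python3 -m inch '[[[0,0.038,0.228,0,0,0,36],[0,0.038,0.228,0,0,0,36],[0,0.038,0.228,0,0,0,36],[0,0.038,0.228,0,0,0,36],[0,0.038,0.228,0,0,0,36],[0,0.038,0.228,0,0,0,36],[0,0.038,0.228,0,0,0,36],[0,0.038,0.228,0,0,0,36],[0,0.038,0.228,0.04,0,0,36],[0,0.038,0.228,0.06,0,0,36],[0,0.038,0.228,0.06,0,0,36]]]'
python3 - <<'E'
from h import *
s=snap('wrist','w8'); rel((.652,-.229,-.0185),-85.6)
E
```

```text
time: 24.3
ee_pos: [0.65, -0.2281, 0.0415]
tcp_rot: [-0.002, 0.999, 0.041, -0.001]
wrist_force: [-0.8, -0.3, -0.0]
width: 0.238
jaw now -85.3 pos [ 0.6513 -0.2288  0.0434] t 24.35 | shift [0.0006 0.0004 0.0619] rot [-0.1 -0.   0.3] q1,q6 [-29.  56.]
```

View pics/w8.png

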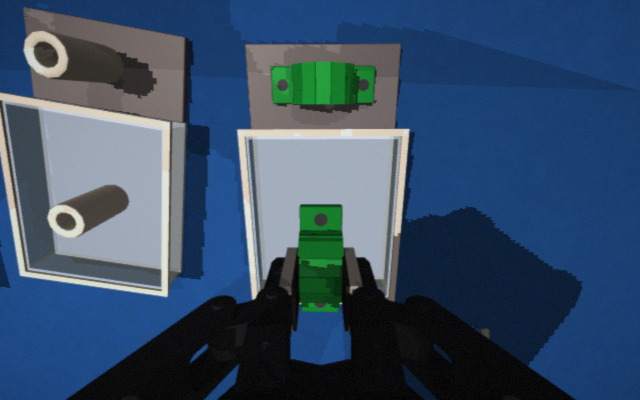

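The clamp is level and aligned in the hand at (320,260), inside its drawer's walls. I'll lower it.

```bash
python3 -m inch '[[[0,0,0,0.03,0,0,0],[0,0,0,0.05,0,0,0],[0,0,0,0.058,0,0,0],[0,0,0,0.0605,0,0,0],[0,0,0,0.062,0,0,0],[0,0,0,0.063,0,0,0],[0,0,0,0.063,0,0,0]]]'
```

```text
time: 25.22
ee_pos: [0.652, -0.229, -0.0188]
tcp_rot: [-0.0, 0.999, 0.041, 0.001]
wrist_force: [0.3, -0.7, 1.0]
width: 0.237
```

```bash
python3 -m inch '[[[0,0,0,0.001,0,0,0],[0,0,0,0.002,0,0,0],[0,0,0,0.002,0,0,0]]]'
```

```text
time: 25.6
ee_pos: [0.652, -0.229, -0.0189]
tcp_rot: [-0.001, 0.999, 0.041, 0.001]
wrist_force: [-5.9, 2.9, 9.8]
width: 0.237
```

```bash
python3 -m inch '[[[45,0,0,0,0,0,0],[45,0,0,0,0,0,0],[45,0,0,0,0,0,0],[45,0,0,0,0,0,0],[45,0,0,-0.03,0,0,0],[45,0,0,-0.08,0,0,0],[45,0,0,-0.14,0,0,0],[45,0,0,-0.16,0,0,0],[45,0,0,-0.16,0,0,0]]]'
python3 - <<'E'
from h import *
print(world(load('top'),422.1,215.8,.034))
rel((.457,-.238,.12),-91)
E
```

```text
time: 26.72
ee_pos: [0.6527, -0.2297, 0.1428]
tcp_rot: [0.0, 0.999, 0.041, 0.002]
wrist_force: [0.3, -0.3, 0.3]
width: 0.451
[ 0.45609313 -0.23752707  0.034     ]
jaw now -85.3 pos [ 0.6527 -0.2297  0.1428] t 26.73 | shift [-0.1958 -0.0078  0.0221] rot [ 0.  -0.2  5.7] q1,q6 [-29.  56.]
```

```bash
python3 -m inch '[[[85,-0.196,-0.008,0.02,0,0,6],[85,-0.196,-0.008,0.02,0,0,6],[85,-0.196,-0.008,0.02,0,0,6],[85,-0.196,-0.008,0.02,0,0,6],[85,-0.196,-0.008,0.02,0,0,6],[85,-0.196,-0.008,0.02,0,0,6],[85,-0.196,-0.008,0.02,0,0,6],[85,-0.196,-0.008,0.02,0,0,6]]]'
python3 - <<'E'
from h import *
s=snap('wrist','w9'); rel((.4565,-.2375,-.02),-91)
q=s['camera_matrix']@(s['R']@np.array([.4565,-.2375,.034])+s['t']); u,v=q[:2]/q[2]; print('pred',u,v)
# bright ring of the socket via Hough, no viewing needed
g=cv2.cvtColor(s['img'],cv2.COLOR_RGB2GRAY); u0,v0=int(u)-45,int(v)-45
c=cv2.HoughCircles(cv2.resize(g[v0:v0+90,u0:u0+90],None,fx=4,fy=4,interpolation=cv2.INTER_CUBIC),cv2.HOUGH_GRADIENT,2,400,param1=120,param2=40,minRadius=40,maxRadius=120)
print(c)
if c is not None: print(world(s,c[0,0,0]/4+u0,c[0,0,1]/4+v0,.034))
H=[(uu,vv) for uu in range(u0,u0+90) for vv in range(v0,v0+90) if .030<world(s,uu,vv)[2]<.038 and abs(s['z_map'][vv,uu]-s['z_map'][v0,u0])<9]
P=np.array([world(s,*p)[:2] for p in H]); print(len(P),P.min(0),P.max(0),(P.min(0)+P.max(0))/2)
E
```

```text
time: 27.72
ee_pos: [0.4575, -0.2379, 0.1221]
tcp_rot: [0.0, 1.0, -0.011, 0.002]
wrist_force: [0.5, 0.4, 0.9]
width: 0.849
jaw now -91.2 pos [ 0.4573 -0.2379  0.1221] t 27.77 | shift [-0.0014 -0.0004  0.1421] rot [ 0.  -0.2 -0.2] q1,q6 [-40.  51.]
pred 319.8677498592252 197.0737850716041
[[[187.  173.   54.2]]]
[ 0.45819145 -0.23832212  0.034     ]
1224 [ 0.44095458 -0.25638528] [ 0.47648017 -0.22136352] [ 0.45871737 -0.2388744 ]
```

```bash
python3 -m inch '[[[85,0.001,0,0.05,0,0,0],[85,0.001,0,0.1,0,0,0],[85,0.001,0,0.13,0,0,0],[85,0.001,0,0.138,0,0,0],[85,0.001,0,0.141,0,0,0],[85,0.001,0,0.141,0,0,0],[0,0.001,0,0.141,0,0,0],[0,0.001,0,0.141,0,0,0],[0,0.001,0,0.141,0,0,0],[0,0.001,0,0.141,0,0,0],[0,0.001,0,0.141,0,0,0],[0,0.001,0,0.141,0,0,0],[0,0.001,0,0.141,0,0,0]]]'
python3 -m inch '[[[0,0,0,-0.02,0,0,0],[0,0,0,-0.06,0,0,0],[0,0,0,-0.11,0,0,0],[0,0,0,-0.13,0,0,0],[0,0,0,-0.13,0,0,0]]]'
python3 -c "
from h import *
rel((.629,.081,.10),-91.6)"
```

```text
time: 29.4
ee_pos: [0.4596, -0.2386, -0.0178]
tcp_rot: [0.001, 1.0, -0.011, 0.003]
wrist_force: [-1.3, 0.9, 6.7]
width: 0.401
time: 30.02
ee_pos: [0.4598, -0.2391, 0.1138]
tcp_rot: [0.002, 1.0, -0.011, 0.004]
wrist_force: [0.1, -0.1, -1.6]
width: 0.397
jaw now -91.2 pos [ 0.4598 -0.2391  0.1138] t 30.02 | shift [ 0.1622 -0.3237  0.0139] rot [ 0.2 -0.5  0.4] q1,q6 [-40.  51.]
```

```bash
python3 -m inch '[[[0,0.162,-0.324,0,0,-0.5,0.4],[0,0.162,-0.324,0,0,-0.5,0.4],[0,0.162,-0.324,0,0,-0.5,0.4],[0,0.162,-0.324,0,0,-0.5,0.4],[0,0.162,-0.324,0,0,-0.5,0.4],[0,0.162,-0.324,0,0,-0.5,0.4],[0,0.162,-0.324,0,0,-0.5,0.4],[0,0.162,-0.324,0,0,-0.5,0.4],[0,0.162,-0.324,0,0,-0.5,0.4],[0,0.162,-0.324,0.04,0,-0.5,0.4],[0,0.162,-0.324,0.07,0,-0.5,0.4],[0,0.162,-0.324,0.07,0,-0.5,0.4]]]'
python3 - <<'E'
from h import *
s=snap('wrist','w10'); rel((.629,.081,-.015),-91.6)
E
```

```text
time: 31.52
ee_pos: [0.6264, 0.0801, 0.0409]
tcp_rot: [0.002, 1.0, -0.015, -0.004]
wrist_force: [0.1, 0.6, -1.1]
width: 0.4
jaw now -91.7 pos [0.6283 0.0803 0.0432] t 31.57 | shift [ 0.0008 -0.001   0.0582] rot [ 0.2  0.2 -0.1] q1,q6 [-3. 89.]
```

View pics/w10.png

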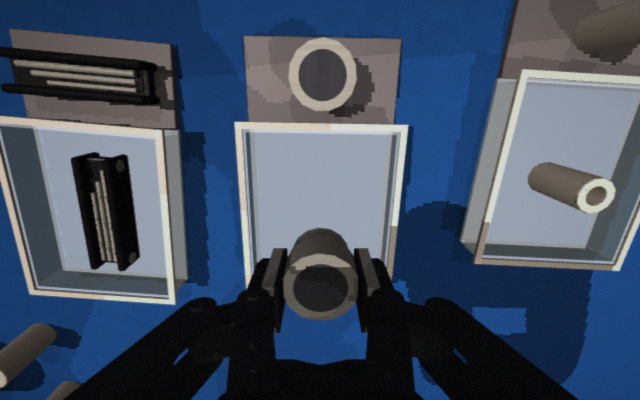

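The socket is held upright at (320,280), in line with the drawer that carries the socket sample at (322,75). The hex set lies flat at (105,210) and the spacer stands at (590,195). I'll lower the socket.

```bash
python3 -m inch '[[[0,0,0,0.03,0,0,0],[0,0,0,0.046,0,0,0],[0,0,0,0.053,0,0,0],[0,0,0,0.0555,0,0,0],[0,0,0,0.0565,0,0,0],[0,0,0,0.0575,0,0,0],[0,0,0,0.0575,0,0,0]]]'
```

```text
time: 32.45
ee_pos: [0.6284, 0.0801, -0.014]
tcp_rot: [0.002, 1.0, -0.015, -0.001]
wrist_force: [-0.3, -0.4, -1.5]
width: 0.396
```

```bash
python3 -m inch '[[[0,0,0,0.001,0,0,0],[0,0,0,0.002,0,0,0],[0,0,0,0.0025,0,0,0],[0,0,0,0.0025,0,0,0]]]'
```

```text
time: 32.95
ee_pos: [0.6286, 0.0801, -0.0147]
tcp_rot: [0.002, 1.0, -0.015, -0.001]
wrist_force: [-6.1, -0.2, 10.7]
width: 0.399
```

```bash
python3 -m inch '[[[55,0,0,0,0,0,0],[55,0,0,0,0,0,0],[55,0,0,0,0,0,0],[55,0,0,0,0,0,0],[55,0,0,-0.03,0,0,0],[55,0,0,-0.08,0,0,0],[55,0,0,-0.14,0,0,0],[55,0,0,-0.19,0,0,0],[55,-0.1,0,-0.22,0,0,0],[55,-0.17,0,-0.22,0,0,0],[55,-0.2,0,-0.22,0,0,0],[55,-0.2,0,-0.22,0,0,0]]]'
python3 - <<'E'
from h import *
s=snap('top'); crop(s,130,85,520,275,2.05,'t4'); print(manip.sense()['ee_pos'])
E
```

```text
time: 34.45
ee_pos: [0.4263, 0.0872, 0.2053]
tcp_rot: [0.002, 1.0, -0.014, -0.002]
wrist_force: [1.1, -0.1, 0.2]
width: 0.548
[0.4263438  0.08723604 0.2056633 ]
```

View pics/t4.png

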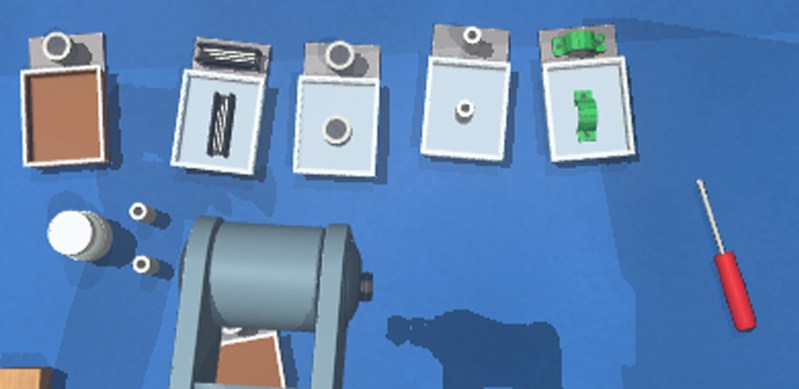

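All four parts rest in their matching drawers. The jar, the screwdriver and the other two spacers have not moved, and the arm is clear. I'm handing in.

```bash
python3 -m inch '[[[55,0,0,0,0,0,0],[55,0,0,0,0,0,0]]]'; python3 -c "
from workcell import manip
print(manip.close_job())"
```

```text
time: 34.75
ee_pos: [0.427, 0.0871, 0.2057]
tcp_rot: [0.002, 1.0, -0.014, -0.001]
wrist_force: [-0.8, 0.4, -1.5]
width: 0.552
the job is handed in; nothing more can be done
None
```

All four parts are in their matching drawers, and I handed the job in at about 35 s. I took the spacer farthest to the robot's right. Each part was lowered until it touched the drawer floor, with at most 10.7 N measured, and then released.

- **Final check:** The last top view shows the socket and the spacer upright and the hex key set and clamp flat in their drawers. The jar, the screwdriver and the other two spacers look unmoved, and the arm was clear of everything.
- **First grasp missed:** My first try at the spacer closed on nothing and pressed on its top with about 14 N. The spacer stayed standing.
- **Disagreement:** The missed grasp showed that the fingertips sat about 30 mm higher than the reported tool position. I allowed for that in every later move, and all the other grasps held at the first try.

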